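# Draw off gilding dust: board home under the hood, suction gate held half open

## Robot

A 6-joint arm with a two-finger parallel gripper is mounted at the origin on the work surface. World frame = base frame: x ahead of the robot, y to its left, z up, the work surface at z = 0. Lengths are in mm, angles in degrees, forces in N, time in s.
With the tool pointing down it reaches from about 350 to 850 mm from the base axis. Payload 8.1 kg.
Tool frame: the origin (TCP) lies between the finger pads; the fingertips stand 22 mm ahead of it and the grasp point (between the pads) lies 3 mm ahead of it; z points along the fingers, y is the direction in which the jaws open and shut (so a half turn about z gives the same grasp; the last joint's range is limited). The gripper opens to 85 mm and grips with 20 to 120 N. Pads are 22 mm wide; open, the fingers measure 114 mm over their backs; the gripper's body (76 mm by 85 mm) begins 54 mm behind the grasp point. The pads swing forward as they close: fully open they stand 13 mm farther back than shut.
Start: joints at [65.81, 7.471, 85.268, -0, 87.261, -4.893], TCP at [198.26, 566.302, 253.292] pointing down, gripper open.
Joint ranges: [-169.43, 169.43], [-51.17, 129.36], [1.28, 143.12], [-76.62, 256.62], [0, 156.53], [-152.29, 152.29]. Speed limits (degrees/s): [136.94, 136.94, 159.86, 180, 180, 180].

## Interface

Orientations are given as [roll, pitch, yaw] about the fixed x, y, z axes, in that order (R = Rz(yaw) Ry(pitch) Rx(roll)).
In Python, from bench import r gives the robot as it stands.
- The arm moves only by the tool drive_tool, never from a script. Its argument "moves" is a list of rows, each a list of 2 entries, a list of its own where there are three numbers: the shift along the world's x, y, z in mm, then the turn about the world's z in degrees. A call has exactly 8 rows; each row is the pose to reach, as a shift and turn from the pose commanded when the call began; what a row does not reach only later rows make up. A row lasts 1/12 s, in which the tool goes at most 41.7 mm and 7.16 degrees, less where a joint would pass 70% of its speed; a pose out of reach is approached as far as the arm can. A call with a gripper value outside its range is refused whole. "fingers" is the finger opening in mm, from 0 to 85.4, set as the call begins (left out, the last holds). The fingers move at their own pace and stop on an object; "squeeze" is the grip in N (left out, the last holds). Time passes only in rows, so rows that repeat a pose let the fingers close, or fill a call up. It gives the time, the measured TCP pose, the force and the opening at its end, in the units of the state.
- r.sense(): the state, without advancing time (a new reading comes with each control period).
- r.snapshot(name): name is "scene" or "top" or "wrist"; returns a dict with "pixels" (480x640x3 uint8, red, green, blue), "camera_matrix" (3x3 intrinsics, pixels), "xyz" and "orientation" of the camera in the world. Camera axes: x right, y down, z forward; pixel columns grow to the right and rows downward; lengths in mm; the calibration is good to about 2 mm. A picture is of the moment at which its call begins. There is no depth.
- r.hand_in(): hands the job in, once; it reports no verdict.
The state is a dict: "time": time; "joint_pos": joint angles; "qd": joint speeds; "joint_efforts": joint torques, N m; "tool_pos": TCP position; "tcp_rot": TCP orientation; "ft_force": force on the tool from outside, world axes, zero at the start; "wrist_torque": the same for the moment, N m; "finger_gap": finger opening in mm.
Only numpy, scipy, OpenCV 4.12 (cv2) and the standard library are available. Lean on these libraries where they do the work, as an engineer would, in place of code of your own. Each camera call takes 0.05 s, during which the arm holds its last target.

## Task

Slide the peg board with the two gilded finials along its guide rails until it is fully home against the stop under the clear dust hood; nothing may touch the fresh gilding. Then draw the hood's spring-closed suction gate half open by its pull tab, never letting it come near wide open (that would strip the leaf), and finish while still holding it steady at half. Leave the brush pot, the dish and the burnisher where they are.

Things in the scene. Friction and masses are not known exactly. Their poses are not given: they have to be found in the camera images.
- station: Fixed dust-extraction station on the bench. Origin on the bench, at mid-width, right under the hood's mouth edge; +y runs along the slideway into the hood, z up. Plywood deck 220 mm wide, 18 mm thick, from y = -330 to 290 mm; on it two aluminium guide rails 14 mm wide, 14 mm high, 94 mm apart inside. Clear hood over y = 0 to 280 mm, with slide gate and duct on its roof.
- stop_face (a point): Centre of the near face of the wooden stop block (20 mm high) that lies across the rails under the hood, at y = 120 mm in the station's frame, 28 mm above the bench. The board is home when its leading end meets this face.
- hood_mouth (a point): Middle of the hood roof's mouth edge, on the roof's top, 131 mm above the bench (trim 2 mm more). The roof is 6 mm thick, its underside 125 mm above the bench; the hood is 195 mm wide outside, its mouth open towards the station's -y, its far end closed.
- gate_casing (a point): Centre of the top of the aluminium gate casing on the hood roof, 155 mm above the bench, y = 215 mm in the station's frame; casing 100 x 100 mm, a 16 mm spring barrel along each side (axes at x = +-62 mm, 145 mm up). A 66 mm steel duct rises from it, bends over to +y (axis 225 mm, top 258 mm above the bench) and comes down to the bench at y = 445 mm.
- board: Loose wooden peg board, 90 mm wide (x), 260 mm long (y), 22 mm thick, 0.4 to 0.9 kg, lying on the deck between the rails (2 mm play each side), 100 to 160 mm back from home. Origin at the centre of its underside; +y is its leading end, towards the hood; its axes match the station's. Home: its origin is at y = -10 mm in the station's frame, its rear end outside the hood.
- knob_mid (a point): Middle of the turned wooden knob standing upright at the board's rear end, at y = -110 mm on the board, 56 mm above the board's underside (74 mm above the bench). Here it is a cylinder 26 mm in diameter over 24 mm of height; it narrows to 20 mm below and its top is 16 mm above this point. It stays 120 mm outside the hood's mouth when the board is home.
- finials: The two freshly gilded lotus-bud finials, fixed on the peg board and moving with it: 48 mm in greatest diameter, at y = 50 and y = 100 mm on the board, tops 85 mm above its underside. Origin and axes coincide with the board's. They pass under the hood roof with about 22 mm to spare. Nothing may touch them.
- gate (a joint): Travel of the steel gate blade, m: 0 shut, 0.035 half open, 0.070 wide open. It opens along the station's -y (out of its casing, over the hood roof, towards the mouth). Springs always pull it shut: 3 N when shut, rising 0.12 N per mm to 7.2 N at half and 11.4 N wide open, with about 0.4 N of friction. Let go, it snaps shut.
- tab_mid (a point): The gate's pull tab: an upright black plastic plate on the blade's outer end, 44 mm wide (station x), 12 mm thick (station y). This point: its middle, 170 mm above the bench; tab top 189 mm. Station y = 70 mm when shut, 35 at half. The blade (70 mm wide, top 143 mm above the bench) runs back (+y) from the tab's foot, with a crossbar 75 mm behind it, 140 mm wide, top 149 mm above the bench.
- half_mark (a point): The middle, longest of three dark lines on the aluminium scale strip on the hood roof beside the blade, y = 35 mm in the station's frame: the tab's mid-thickness is level with it when the gate is half open. The outer two lines, 35 mm either side, mark shut and wide open.
- brush_pot: Bystander: yellow tin 84 mm in diameter and 90 mm high with brushes standing in it, about 200 mm high overall, beyond the hood. Origin at the centre of its underside.
- dish: Bystander: white porcelain dish 90 mm in diameter, 32 mm high, beyond the slideway. Origin at the centre of its underside.
- burnisher: Bystander: burnisher lying on the bench just beyond the hood's mouth (the station's +x side), wooden handle, about 170 mm long and 13 mm thick. Origin on its axis near the middle, at its underside; x runs along it.

How it is judged (in metres and radians):
On the way, in this order (a step that is already met when the one before it is completed fails the run):
1. the peg board is fully home on the deck under the hood (y of board in the frame of station above -0.016 m and z of board in the frame of station below 0.022 m and linear speed of board below 0.02 m/s), for 0.2 s.
2. the gate is held half open by its tab (value of joint gate between 0.027 and 0.043 m and contact force between the fingers and gate above 3 N), for 0.3 s.
At the end, for the whole second after the job is handed in: The gate stands still at half travel (35 mm, within 8 mm either way), carried by the fingers on its pull tab (contact force over 3 N); the peg board lies flat between the rails, at rest, within 6 mm of the stop (all of step 2 and velocity of joint gate between -0.01 and 0.01 m/s and y of board in the frame of station between -0.016 and 0 m and z of board in the frame of station below 0.022 m and x of board in the frame of station between -0.008 and 0.008 m and linear speed of board below 0.01 m/s); the arm keeps its last pose, push and grip.
It fails at once if something touches the gilded finials (contact force between anything else and finials above 0.5 N).
It fails at once if the gate comes near wide open (over 60 of 70 mm) (value of joint gate above 0.06 m).
It fails at once if a bystander is shifted by more than 20 mm (distance of any of brush_pot, dish, burnisher from where it was at the start of the episode above 0.02 m).
It also fails if it takes over 48 s, if anything falls off the work surface, if the arm or the gripper's body presses on something with over 40 N, if the wrist force passes 120 N, or if a joint passes its speed limit or range.

## Working session

There is one attempt and no reset: what is moved stays moved. The work goes in short steps, Python scripts to look and compute and a tool call to move; the robot and the scene stay as the last step left them, time stands still between calls to the robot, and variables do not carry over. Pictures are saved under pics/ and viewed, and the job is handed in when it is done.

Besides the shell and the picture viewer there is one more tool, called by a JSON object that holds its "method" and its "body". drive_tool: Moves the arm, as the interface text tells. Its arguments: {"type":"object","properties":{"moves":{"type":"array","items":{"type":"array"}},"fingers":{"type":"number"},"squeeze":{"type":"number"}},"required":["moves"]}

```bash
mkdir -p pics; cat > h.py <<'E'
import numpy as np,cv2
from bench import r
def snap(n,f):
    s=r.snapshot(n); cv2.imwrite('pics/'+f,s['pixels'][:,:,::-1]); np.savez('pics/'+f+'.npz',**{k:np.array(v) for k,v in s.items()}); return s
E
python3 - <<'E'
from h import *
print(r.sense())
for n in ['scene','top','wrist']:
    s=snap(n,n+'1.png'); print(n,s['camera_matrix'],s['xyz'],s['orientation'])
E
```

```text
{'time': 0.0, 'joint_pos': array([ 6.58105131e+01,  7.51520191e+00,  8.53314471e+01, -3.85624222e-04,
        8.72599039e+01, -4.89137784e+00]), 'qd': array([-0.05638641,  0.06341421, -0.01555527, -0.04997611,  0.04900207,
        0.07514235]), 'joint_efforts': array([-1.37294483e-03, -5.69413698e+01, -5.00538576e+01, -3.41372024e-04,
        1.52217963e-02,  6.55350300e-05]), 'tool_pos': array([198.04258341, 565.82796372, 252.22262543]), 'tcp_rot': array([-1.79893802e+02, -8.70169879e-03,  1.60701902e+02]), 'ft_force': array([0.33073661, 0.01929961, 0.11274887]), 'wrist_torque': array([ 0.00717629, -0.03598913, -0.01286398]), 'finger_gap': 85.39486023545314}
scene [[477.46924367   0.         311.78256802]
 [  0.         477.46924367 237.21674748]
 [  0.           0.           1.        ]] [978.43467711 458.9688447  934.96548792] [-146.56479527   -0.23629185  134.70362845]
top [[580.28328544   0.         320.9948468 ]
 [  0.         580.28328544 237.60610887]
 [  0.           0.           1.        ]] [ 426.26320332   89.08937995 1011.35209043] [-170.12928901   -1.32781089  -88.87324234]
wrist [[360.48083833   0.         327.72398771]
 [  0.         360.48083833 241.72192874]
 [  0.           0.           1.        ]] [123.27781034 592.78686328 372.1591468 ] [1.62064450e+02 6.91203958e-02 7.06645135e+01]
```

View pics/scene1.png

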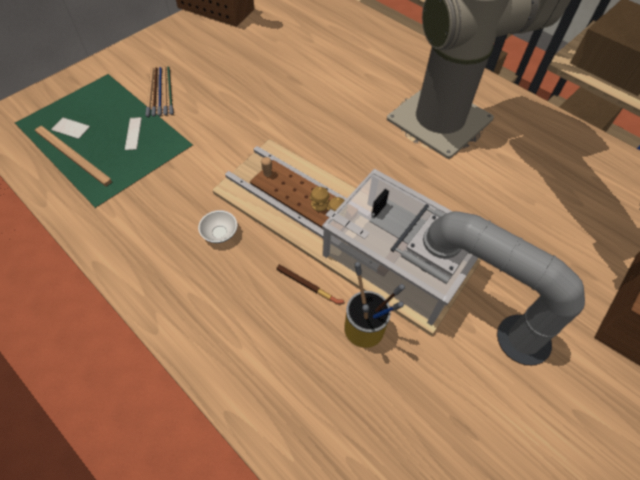

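View pics/top1.png

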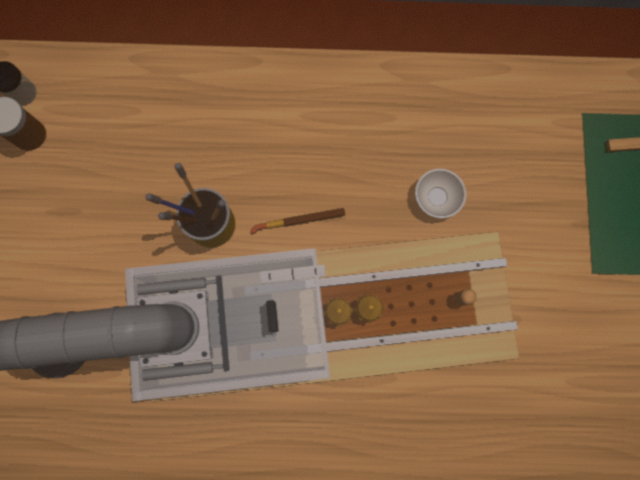

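View pics/wrist1.png

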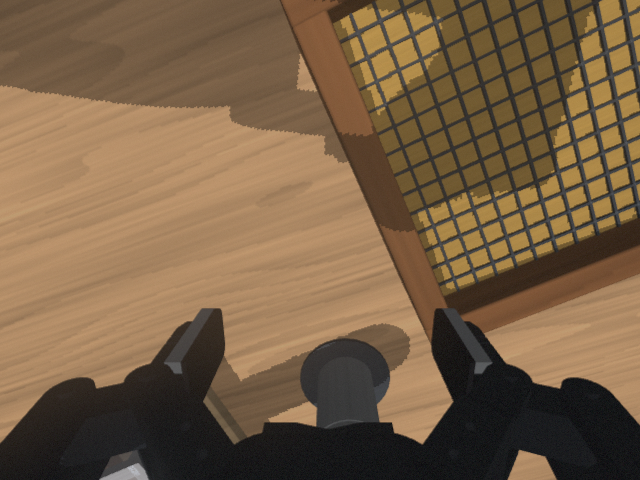

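The top view shows the hood at left, the board with finials at (340–370,310), the knob at (468,297), the tab at (272,316), the dish at (440,194) and the burnisher at (300,220). The slideway runs along world +y, towards image left. Next I measure these.

```bash
cat >> h.py <<'E'
from scipy.spatial.transform import Rotation as Ro
def ray(s,u,v):
    K=s['camera_matrix'];R=Ro.from_euler('xyz',s['orientation'],degrees=True).as_matrix()
    return np.array(s['xyz']),R@np.linalg.inv(K)@np.array([u,v,1.])
def onz(s,u,v,z):
    c,d=ray(s,u,v); return c+d*(z-c[2])/d[2]
def proj(s,p):
    R=Ro.from_euler('xyz',s['orientation'],degrees=True).as_matrix()
    q=s['camera_matrix']@(R.T@(np.array(p)-s['xyz'])); return q[:2]/q[2]
def tri(a,b):
    (c1,d1),(c2,d2)=a,b
    d1=d1/np.linalg.norm(d1);d2=d2/np.linalg.norm(d2)
    t=np.linalg.lstsq(np.c_[d1,-d2],c2-c1,rcond=None)[0]
    p,q=c1+d1*t[0],c2+d2*t[1]; return (p+q)/2,np.linalg.norm(p-q)
E
python3 - <<'E'
from h import *
s=dict(np.load('pics/top1.png.npz'))
im=cv2.imread('pics/top1.png')
c=im[220:410,120:530]; cv2.imwrite('pics/t_crop.png',cv2.resize(c,None,fx=1.95,fy=1.95,interpolation=cv2.INTER_CUBIC))
s2=dict(np.load('pics/scene1.png.npz'));im=cv2.imread('pics/scene1.png')
c=im[130:340,200:480]; cv2.imwrite('pics/s_crop.png',cv2.resize(c,None,fx=2.8,fy=2.8,interpolation=cv2.INTER_CUBIC))
for n,u,v,z in [('knob',468,296,90),('tab',272,303,189),('tab',272,330,189),('mouth top',317,250,133),('mouth bot',326,377,133),('railend',505,264,32),('railend',516,325,32),('duct',180,325,258),('ductfar',0,340,258)]:
    print(n,onz(s,u,v,z).round(1))
E
```

```text
knob [ 498.1 -165.2   90. ]
tab [474.6 140.  189. ]
tab [437.1 138.7 189. ]
mouth top [560.1  77.5 133. ]
mouth bot [371.   60.3 133. ]
railend [ 558.7 -246.3   32. ]
railend [ 455.7 -261.3   32. ]
duct [440.1 252.1 258. ]
ductfar [416.9 477.  258. ]
```

View pics/t_crop.png

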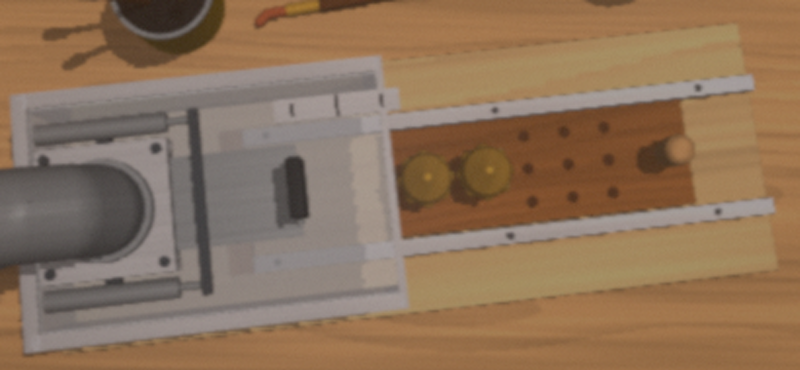

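View pics/s_crop.png

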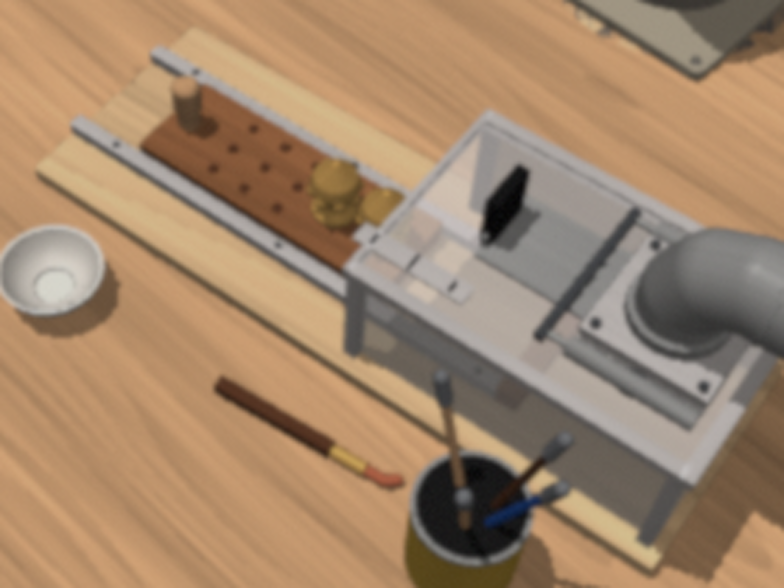

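```bash
python3 - <<'E'
from h import *
s=dict(np.load('pics/top1.png.npz')); s2=dict(np.load('pics/scene1.png.npz'))
def tc(u,v): return (u/1.95+120-.25,v/1.95+220-.25)
def sc(u,v): return (u/2.8+200-.3,v/2.8+130-.3)
A=lambda a,b:np.degrees(np.arctan2(*(b-a)[[1,0]]))
def P(u,v,z): return onz(s,*tc(u,v),z)
# rails: line along outer/inner edges z=32, right->left = +y
a=P(752,75,32);b=P(400,113,32);print('rail1 outer',a.round(1),b.round(1),A(a,b)-90)
c=P(773,200,32);d=P(405,239,32);print('rail2 inner?',c.round(1),d.round(1),A(c,d)-90)
a=P(737,25,18);b=P(777,270,18);print('deck near corners',a,b,np.linalg.norm(a-b),A(b,a))
m=(P(380,57,133),P(407,307,133));print('mouth',m,np.linalg.norm(m[0]-m[1]),A(m[1],m[0]), (m[0]+m[1])/2)
# knob: skin-ish top circle
for n,p in [('knobtop',(680,150)),('f1',(427,177)),('f2',(487,172))]:
    z={'knobtop':90}.get(n,103); print(n,P(*p,z))
# triangulate
print('knob',tri(ray(s,*tc(680,150)),ray(s2,*sc(186,84))))
# black tab
t=s['pixels'].astype(int);
for S,box in [(s,(290,345,255,290)),(s2,(175,230,360,400))]:
    g=S['pixels'][box[0]:box[1],box[2]:box[3]].max(2); mk=(g<45).astype(np.uint8)
    n,l,st,ce=cv2.connectedComponentsWithStats(mk); i=1+np.argmax(st[1:,4]); print(st[i],ce[i]+[box[2],box[0]])
    cn=cv2.findContours((l==i).astype(np.uint8),0,1)[0][0]; print(cv2.minAreaRect(cn), (cv2.boxPoints(cv2.minAreaRect(cn))+[box[2],box[0]]).round(1).tolist())
# scale marks
for u,v in [(292,109),(337,103),(381,98)]: print('mark',P(u,v,133).round(1))
E
```

```text
rail1 outer [ 568.8 -247.3   32. ] [528.4  61.8  32. ] 7.439023118406652
rail2 inner? [ 460.2 -261.8   32. ] [420.8  55.6  32. ] 7.068489888097901
deck near corners [ 615.87591671 -240.15712959   18.        ] [ 400.57909125 -267.97639345   18.        ] 217.0866981085683 7.36259542462045
mouth (array([561.60294976,  81.1510777 , 133.        ]), array([370.76554706,  56.60302082, 133.        ])) 192.4097746083843 7.329897502548937 [466.18424841  68.87704926 133.        ]
knobtop [ 497.0705622  -165.96400314   90.        ]
f1 [470.23291762  41.28866822 103.        ]
f2 [475.20162419  -6.67429205 103.        ]
knob (array([ 497.04553763, -166.60865243,   85.82334896]), np.float64(1.1920939146248177))Traceback (most recent call last):
  File "<stdin>", line 21, in <module>
    return _wrapfunc(a, 'argmax', axis=axis, out=out, **kwds)
    return bound(*args, **kwds)
ValueError: attempt to get argmax of an empty sequence
```

```bash
python3 - <<'E'
from h import *
s=dict(np.load('pics/top1.png.npz')); s2=dict(np.load('pics/scene1.png.npz'))
def tc(u,v): return (u/1.95+120-.25,v/1.95+220-.25)
def sc(u,v): return (u/2.8+200-.3,v/2.8+130-.3)
yaw=np.radians(7.3);o=np.array([466.3,71.]);R=np.array([[np.cos(yaw),-np.sin(yaw)],[np.sin(yaw),np.cos(yaw)]])
st=lambda p:(R.T@(np.array(p)[:2]-o)).round(1)
C=[]
for S,box in [(s,(290,345,255,290)),(s2,(175,230,360,400))]:
    g=S['pixels'][box[0]:box[1],box[2]:box[3]].max(2); print(g.min()); mk=(g<g.min()+25).astype(np.uint8)
    n,l,stt,ce=cv2.connectedComponentsWithStats(mk); i=1+np.argmax(stt[1:,4]); c=ce[i]+[box[2],box[0]];C.append(c); print(stt[i],c)
p,e=tri(ray(s,*C[0]),ray(s2,*C[1])); print('tab tri',p,e,st(p))
for z in (170,180,189): p=onz(s,*C[0],z); print(z,p,st(p))
for u,v in [(292,109),(337,103),(381,98)]: p=onz(s,*tc(u,v),132);print('mark',p.round(1),st(p))
for n,u,v,z in [('knob',680,150,90),('f1',427,177,103),('f2',487,172,103),('mouth',380,57,133),('mouth',407,307,133),('hoodfar',25,353,131),('hoodfar',12,96,131)]: print(n,st(onz(s,*tc(u,v),z)))
for n,p in [('dish',(440,194,32)),('burn tip',(343,212,13)),('burn',(252,231,10)),('pot',(203,215,90)),('brush',(180,167,190))]: p=onz(s,*p); print(n,p.round(0),st(p))
# shapes back-projected home knob grasp
for n,q in [('knob now',(0,-239)),('knob home',(0,-120)),('tab shut',(0,70)),('tab half',(0,35))]: print(n,(o+R@np.array(q)).round(1))
E
```

```text
51
[ 11  11  12  32 303] [271.24752475 316.43234323]
5
[ 14  16  14  24 174] [380.02873563 202.6091954 ]
tab tri [456.67943202 142.1076341  164.06497595] 0.29733435261447966 [-0.5 71.8]
170 [456.54781297 141.61303308 170.        ] [-0.7 71.3]
180 [456.18786129 140.98875635 180.        ] [-1.1 70.7]
189 [455.86390478 140.4269073  189.        ] [-1.5 70.2]
mark [519.2 148.8 132. ] [62.4 70.4]
mark [524.7 113.9 132. ] [63.4 35.1]
mark [529.4  79.7 132. ] [63.7  0.6]
knob [   0.4 -239. ]
f1 [  0.1 -30. ]
f2 [ -1.  -78.2]
mouth [95.8 -2. ]
mouth [-96.6  -2.1]
hoodfar [-98.9 285.5]
hoodfar [ 95.4 285.3]
dish [ 679. -136.   32.] [ 184.9 -232.8]
burn tip [647.  32.  13.] [174.4 -62.2]
burn [610. 190.  10.] [157.5 100.1]
pot [620. 262.  90.] [176.3 170.2]
brush [669. 281. 190.] [228.  182.2]
knob now [ 496.7 -166.1]
knob home [481.5 -48. ]
tab shut [457.4 140.4]
tab half [461.9 105.7]
```

{"method": "drive_tool", "body": {"moves": [[[0,-20,25],5],[[14,-50,47],11],[[28,-85,47],17],[[42,-120,47],23],[[57,-155,47],26.6],[[71,-190,47],26.6],[[86,-225,47],26.6],[[100,-260,47],26.6]], "fingers": 85}}

```text
time: 0.82
tool_pos: [298.4, 304.6, 300.0]
tcp_rot: [-180.0, 0.0, -172.7]
ft_force: [0.6, 0.4, 0.6]
finger_gap: 85.0
```

{"method": "drive_tool", "body": {"moves": [[[14,-35,0],0],[[28,-70,0],0],[[42,-105,0],0],[[57,-140,0],0],[[71,-175,0],0],[[86,-210,0],0],[[100,-240,0],0],[[110,-265,0],0]]}}

```text
time: 1.48
tool_pos: [408.7, 38.9, 300.2]
tcp_rot: [-180.0, 0.0, -172.8]
ft_force: [-0.3, 0.6, 0.9]
finger_gap: 84.9
```

{"method": "drive_tool", "body": {"moves": [[[15,-35,0],0],[[29,-70,0],0],[[44,-105,0],0],[[59,-140,0],0],[[73,-172,-15],0],[[88,-207,-40],0],[[88,-207,-80],0],[[88,-207,-110],0]]}}

```text
time: 2.15
tool_pos: [496.1, -167.8, 187.7]
tcp_rot: [180.0, -0.0, -172.9]
ft_force: [-0.4, 0.6, -0.4]
finger_gap: 84.9
```

```bash
python3 - <<'E'
from h import *
snap('top','top2.png');snap('wrist','wrist2.png'); print(r.sense()['tool_pos'])
E
```

```text
[ 492.26496195 -164.5974452   183.41864555]
```

View pics/wrist2.png

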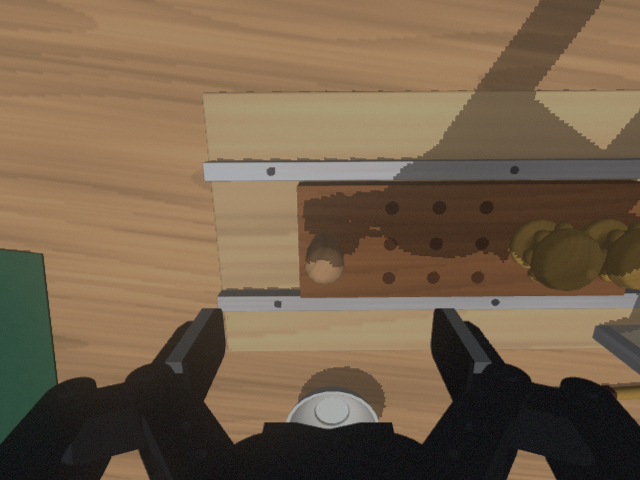

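View pics/top2.png

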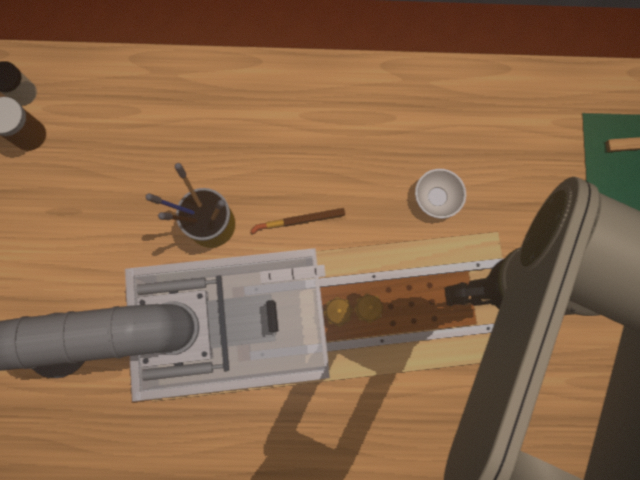

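The wrist view shows the knob top at (325,262), midway between the pads in the image. I check the wrist measurement and the settled pose.

```bash
python3 - <<'E'
from h import *
s=dict(np.load('pics/wrist2.png.npz'))
print(s['xyz'],s['orientation'],onz(s,325,259,90))
for i in range(4):
    q=r.sense();print(q['tool_pos'],q['qd'].round(2))
E
```

```text
[ 414.92350304 -174.83166373  301.02905478] [162.62245255  -0.31930734  97.13926368] [ 491.70266655 -165.73920894   90.        ]
[ 492.26496195 -164.5974452   183.41864555] [ 1.09 -3.74 -5.1  -0.05  4.66  0.13]
[ 492.26496195 -164.5974452   183.41864555] [ 1.09 -3.74 -5.1  -0.05  4.66  0.13]
[ 492.26496195 -164.5974452   183.41864555] [ 1.09 -3.74 -5.1  -0.05  4.66  0.13]
[ 492.26496195 -164.5974452   183.41864555] [ 1.09 -3.74 -5.1  -0.05  4.66  0.13]
```

{"method": "drive_tool", "body": {"moves": [[[0,0,0],0],[[0,0,-10],0],[[0,0,-20],0],[[0,0,-30],0],[[0,0,-30],0],[[0,0,-30],0],[[0,0,-30],0],[[0,0,-30],0]]}}

```text
time: 2.92
tool_pos: [496.7, -165.8, 161.0]
tcp_rot: [-180.0, 0.1, -172.7]
ft_force: [-0.3, -0.6, -0.5]
finger_gap: 84.9
```

```bash
python3 - <<'E'
from h import *
s=snap('wrist','wrist3.png');print(r.sense()['tool_pos'],s['xyz'],s['orientation'])
E
```

```text
[ 496.64881864 -165.8292477   160.97223655] [ 417.88391553 -174.93225145  280.72713488] [1.62004199e+02 5.65666346e-02 9.72722068e+01]
```

View pics/wrist3.png

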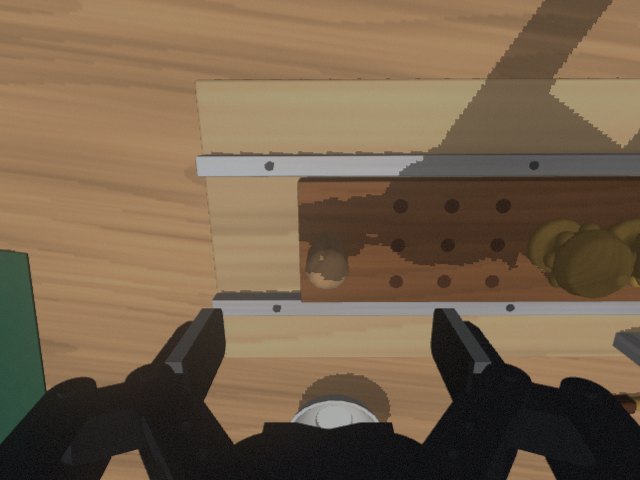

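```bash
python3 - <<'E'
from h import *
s=dict(np.load('pics/wrist3.png.npz'))
for v in (262,268,272): print(onz(s,327,v,90))
print(proj(s,[496.6,-166,90]))
E
```

```text
[ 491.40169956 -166.15406163   90.        ]
[ 495.03409646 -165.69282206   90.        ]
[ 497.47812818 -165.38248038   90.        ]
[326.12102231 270.46199208]
```

The knob is confirmed at about (496,-166). I descend, then close.

{"method": "drive_tool", "body": {"moves": [[[0,0,-25],0],[[0,0,-50],0],[[0,0,-70],0],[[0,0,-80],0],[[0,0,-83],0],[[0,0,-83],0],[[0,0,-83],0],[[0,0,-83],0]]}}

```text
time: 3.63
tool_pos: [497.4, -166.2, 79.0]
tcp_rot: [-179.9, 0.1, -172.7]
ft_force: [0.0, -0.4, 0.2]
finger_gap: 85.4
```

{"method": "drive_tool", "body": {"moves": [[[0,0,0],0],[[0,0,0],0],[[0,0,0],0],[[0,0,0],0],[[0,0,0],0],[[0,0,0],0],[[0,0,0],0],[[0,0,0],0]], "fingers": 15, "squeeze": 40}}

```text
time: 4.3
tool_pos: [496.5, -165.9, 77.7]
tcp_rot: [-180.0, 0.0, -172.7]
ft_force: [-1.3, -0.6, 3.4]
finger_gap: 24.6
```

{"method": "drive_tool", "body": {"moves": [[[-0.6,5,0],0],[[-1.9,15,0],0],[[-3.8,30,0],0],[[-5.7,45,0],0],[[-7.6,60,0],0],[[-9.5,74,0],0],[[-10.4,81,0],0],[[-11,86,0],0]]}}

```text
time: 4.97
tool_pos: [485.6, -79.6, 77.7]
tcp_rot: [-179.9, 0.1, -172.7]
ft_force: [0.8, -6.5, 1.8]
finger_gap: 24.6
```

```bash
python3 - <<'E'
from h import *
s=snap('top','top4.png');q=r.sense();print(q['tool_pos'],q['ft_force'],q['finger_gap'])
c=s['pixels'][220:410,120:530,::-1]; cv2.imwrite('pics/t_crop4.png',cv2.resize(c,None,fx=1.95,fy=1.95,interpolation=cv2.INTER_CUBIC))
E
```

```text
[485.57238724 -78.97688578  77.68587662] [-0.19749026  0.39600399  4.25711231] 24.726893924010785
```

View pics/t_crop4.png

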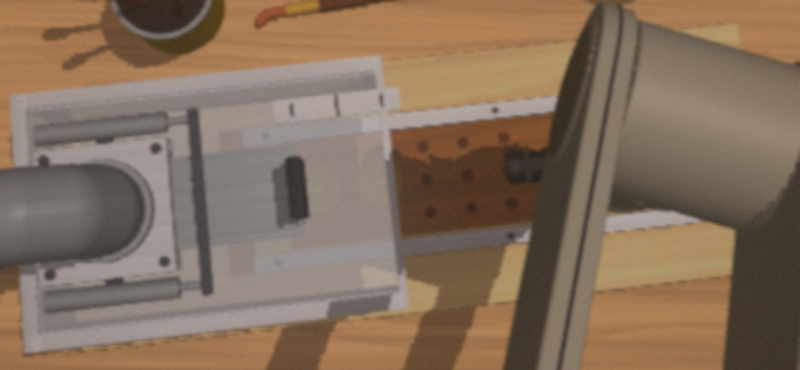

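{"method": "drive_tool", "body": {"moves": [[[-0.8,6,0],0],[[-1.5,12,0],0],[[-2.3,18,0],0],[[-2.8,22,0],0],[[-3.2,25,0],0],[[-3.5,27,0],0],[[-3.7,29,0],0],[[-3.7,29,0],0]]}}

```text
time: 5.68
tool_pos: [482.1, -51.3, 77.7]
tcp_rot: [-179.9, 0.1, -172.7]
ft_force: [-0.4, -3.7, 3.9]
finger_gap: 24.5
```

{"method": "drive_tool", "body": {"moves": [[[-0.1,1,0],0],[[-0.3,2,0],0],[[-0.4,3,0],0],[[-0.5,4,0],0],[[-0.6,5,0],0],[[-0.6,5,0],0],[[-0.6,5,0],0],[[-0.6,5,0],0]]}}

```text
time: 6.35
tool_pos: [481.5, -46.7, 77.7]
tcp_rot: [-179.9, 0.0, -172.7]
ft_force: [1.7, -6.4, 4.8]
finger_gap: 24.5
```

{"method": "drive_tool", "body": {"moves": [[[-0.1,0.5,0],0],[[-0.1,1,0],0],[[-0.2,1.5,0],0],[[-0.3,2,0],0],[[-0.3,2.5,0],0],[[-0.4,3,0],0],[[-0.4,3,0],0],[[-0.4,3,0],0]]}}

```text
time: 7.02
tool_pos: [481.5, -46.5, 77.9]
tcp_rot: [-179.6, 0.1, -172.7]
ft_force: [2.4, -21.4, 0.7]
finger_gap: 24.7
```

Contact with the stop: force is 21 N and y holds at -46.5 (predicted -48). I relieve the push and open.

{"method": "drive_tool", "body": {"moves": [[[0.2,-1,0],0],[[0.3,-2.5,0],0],[[0.3,-2.5,0],0],[[0.3,-2.5,0],0],[[0.3,-2.5,0],0],[[0.3,-2.5,0],0],[[0.3,-2.5,0],0],[[0.3,-2.5,0],0]]}}

```text
time: 7.68
tool_pos: [481.4, -46.6, 77.7]
tcp_rot: [-179.9, 0.0, -172.7]
ft_force: [0.9, -9.7, 2.6]
finger_gap: 24.9
```

{"method": "drive_tool", "body": {"moves": [[[0,0,0],0],[[0,0,0],0],[[0,0,0],0],[[0,0,0],0],[[0,0,0],0],[[0,0,0],0],[[0,0,0],0],[[0,0,0],0]], "fingers": 85}}

```text
time: 8.35
tool_pos: [480.8, -45.1, 77.3]
tcp_rot: [180.0, -0.0, -172.7]
ft_force: [-0.4, 0.2, -1.0]
finger_gap: 84.8
```

{"method": "drive_tool", "body": {"moves": [[[0,0,15],0],[[0,0,40],0],[[0,0,70],0],[[0,0,100],0],[[0,0,130],0],[[0,0,150],0],[[0,0,153],0],[[0,0,153],0]]}}

```text
time: 9.02
tool_pos: [482.0, -45.4, 232.2]
tcp_rot: [-179.9, 0.2, -172.7]
ft_force: [0.5, 0.1, 0.7]
finger_gap: 84.8
```

```bash
python3 - <<'E'
from h import *
s=snap('wrist','wrist5.png');s2=snap('scene','scene5.png');q=r.sense();print(q['tool_pos'],q['ft_force'],q['finger_gap'])
c=s2['pixels'][130:340,200:480,::-1]; cv2.imwrite('pics/s_crop5.png',cv2.resize(c,None,fx=2.8,fy=2.8,interpolation=cv2.INTER_CUBIC))
E
```

```text
[480.35345075 -45.08024444 229.10820307] [-0.24789491 -0.05630629 -0.23725894] 84.94364735804928
```

View pics/wrist5.png

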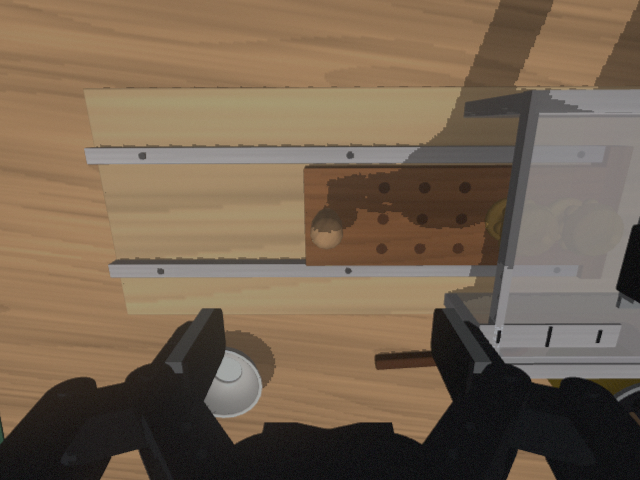

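View pics/s_crop5.png

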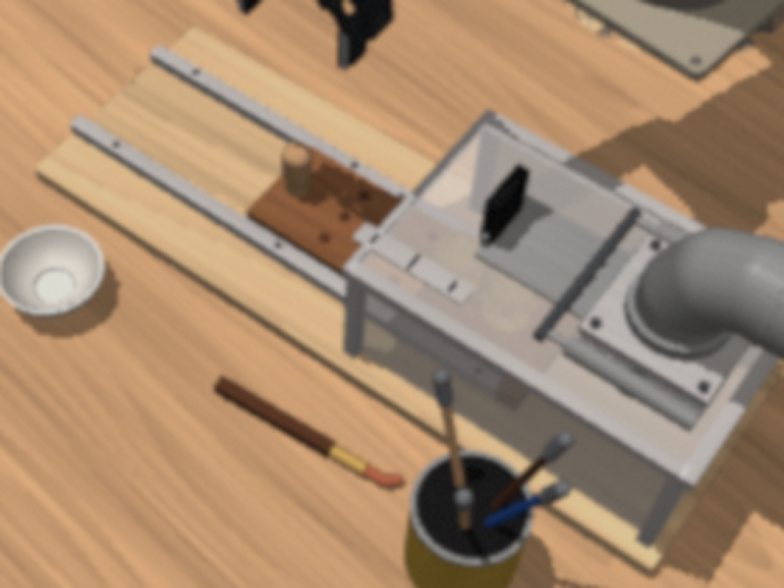

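The views show the knob at wrist (326,230) and scene crop (297,150), and the finials under the hood untouched. I check the board's position numerically.

```bash
python3 - <<'E'
from h import *
yaw=np.radians(7.3);o=np.array([466.3,71.]);R=np.array([[np.cos(yaw),-np.sin(yaw)],[np.sin(yaw),np.cos(yaw)]])
st=lambda p:(R.T@(np.array(p)[:2]-o)).round(1)
s=dict(np.load('pics/wrist5.png.npz'));s2=dict(np.load('pics/scene5.png.npz'))
sc=lambda u,v:(u/2.8+200-.3,v/2.8+130-.3)
print(st(onz(s,326,232,90)),st(onz(s2,*sc(297,150),90)))
s1=dict(np.load('pics/scene1.png.npz'))
print('before scene',st(onz(s1,*sc(186,84),90)))
print('rear edge',st(onz(s,305,215,40)),'half mark',st(onz(s,549,336,132)),'mouth',st(onz(s,520,170,133)))
E
```

```text
[  -0.8 -118.2] [   2.7 -117.3]
before scene [   2.9 -236.2]
rear edge [  -1.7 -137.1] half mark [62.7 38.2] mouth [-52.4  -1.6]
```

{"method": "drive_tool", "body": {"moves": [[[0,0,10],0],[[-3,25,20],0],[[-8,60,20],0],[[-13,95,20],0],[[-17,130,20],0],[[-21,160,20],0],[[-23,178,20],0],[[-24.1,185.7,20],0]], "fingers": 60}}

```text
time: 9.78
tool_pos: [455.6, 142.8, 249.4]
tcp_rot: [180.0, -0.1, -172.5]
ft_force: [-0.7, -1.1, -0.2]
finger_gap: 60.0
```

{"method": "drive_tool", "body": {"moves": [[[0,0,0],0],[[0,0,0],0],[[0,0,0],0],[[0,0,0],0],[[0,0,0],0],[[0,0,0],0],[[0,0,0],0],[[0,0,0],0]]}}

```text
time: 10.45
tool_pos: [456.8, 140.2, 250.3]
tcp_rot: [-180.0, 0.0, -172.7]
ft_force: [0.8, 0.1, -0.4]
finger_gap: 60.0
```

```bash
python3 - <<'E'
from h import *
s=snap('wrist','wrist6.png');q=r.sense();print(q['tool_pos'],q['ft_force'],q['finger_gap'])
for p in [(457.2,140.5,189),(457.2,140.5,170)]: print(proj(s,p))
E
```

```text
[456.8366642  140.26194254 250.33950053] [ 0.14288131 -0.13985923 -0.88986152] 60.01360179786177
[326.84163991 278.12220994]
[326.93010174 265.24011162]
```

View pics/wrist6.png

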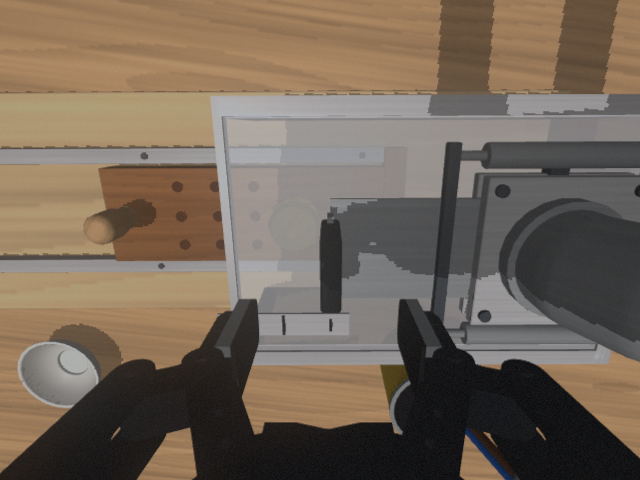

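The tab is centred at pixel (331,268), about 4 px off the prediction, which is roughly 1.5–2 mm towards +y. I correct by 1.5 mm and descend.

{"method": "drive_tool", "body": {"moves": [[[-0.2,1.5,-5],0],[[-0.2,1.5,-20],0],[[-0.2,1.5,-35],0],[[-0.2,1.5,-50],0],[[-0.2,1.5,-62],0],[[-0.2,1.5,-70],0],[[-0.2,1.5,-75],0],[[-0.2,1.5,-76],0]]}}

```text
time: 11.17
tool_pos: [456.1, 142.0, 173.3]
tcp_rot: [-180.0, -0.1, -172.7]
ft_force: [-0.6, -0.0, 0.4]
finger_gap: 59.5
```

{"method": "drive_tool", "body": {"moves": [[[0,0,0],0],[[0,0,0],0],[[0,0,0],0],[[0,0,0],0],[[0,0,0],0],[[0,0,0],0],[[0,0,0],0],[[0,0,0],0]], "fingers": 4, "squeeze": 40}}

```text
time: 11.83
tool_pos: [457.1, 141.8, 175.2]
tcp_rot: [-180.0, 0.1, -172.7]
ft_force: [-0.3, -3.4, 5.9]
finger_gap: 11.5
```

```bash
python3 - <<'E'
from h import *
s=snap('wrist','wrist7.png');q=r.sense();print(q['tool_pos'],q['ft_force'],q['finger_gap'])
E
```

```text
[457.09485121 141.77062296 175.15758567] [-0.56933101 -2.48723103  5.44330684] 11.492116001346474
```

View pics/wrist7.png

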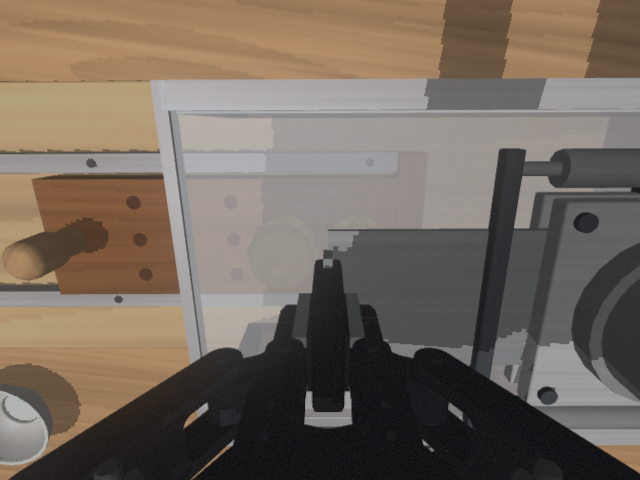

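The tab is gripped at 11.5 mm opening. I pull 35 mm gently.

{"method": "drive_tool", "body": {"moves": [[[0.4,-3,0],0],[[1.0,-8,0],0],[[1.8,-14,0],0],[[2.5,-20,0],0],[[3.2,-25,0],0],[[3.8,-30,0],0],[[4.2,-33,0],0],[[4.4,-34.5,0],0]]}}

```text
time: 12.55
tool_pos: [461.5, 108.5, 175.2]
tcp_rot: [179.9, 0.1, -172.7]
ft_force: [-1.4, 8.0, 4.7]
finger_gap: 11.4
```

{"method": "drive_tool", "body": {"moves": [[[0,0,0],0],[[0,0,0],0],[[0,0,0],0],[[0,0,0],0],[[0,0,0],0],[[0,0,0],0],[[0,0,0],0],[[0,0,0],0]]}}

```text
time: 13.22
tool_pos: [461.4, 108.9, 175.2]
tcp_rot: [179.9, 0.1, -172.7]
ft_force: [-0.6, 6.6, 5.5]
finger_gap: 11.6
```

```bash
python3 - <<'E'
from h import *
s=snap('wrist','wrist8.png');s2=snap('scene','scene8.png');s3=snap('top','top8.png');q=r.sense();print(q['tool_pos'],q['ft_force'],q['finger_gap'],q['qd'].round(2))
c=s2['pixels'][130:340,200:480,::-1]; cv2.imwrite('pics/s_crop8.png',cv2.resize(c,None,fx=2.8,fy=2.8,interpolation=cv2.INTER_CUBIC))
c=s3['pixels'][220:410,120:530,::-1]; cv2.imwrite('pics/t_crop8.png',cv2.resize(c,None,fx=1.95,fy=1.95,interpolation=cv2.INTER_CUBIC))
E
```

```text
[461.44517977 108.83481961 175.16484243] [-1.20905264  6.25482579  4.29219996] 11.769943054472108 [-0.05  0.03  0.08  0.14 -0.07 -0.01]
```

View pics/wrist8.png

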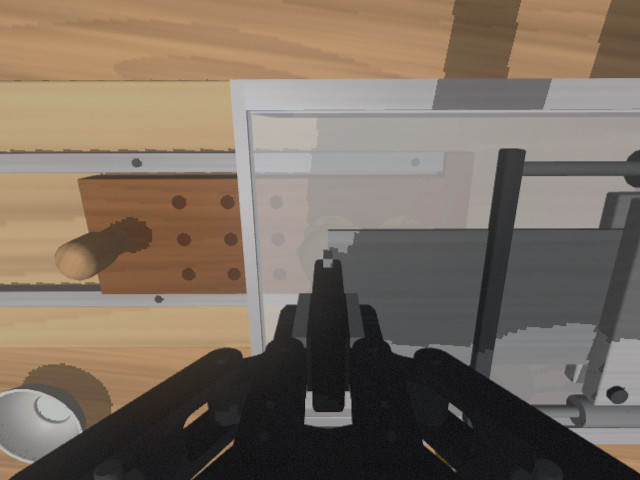

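View pics/s_crop8.png

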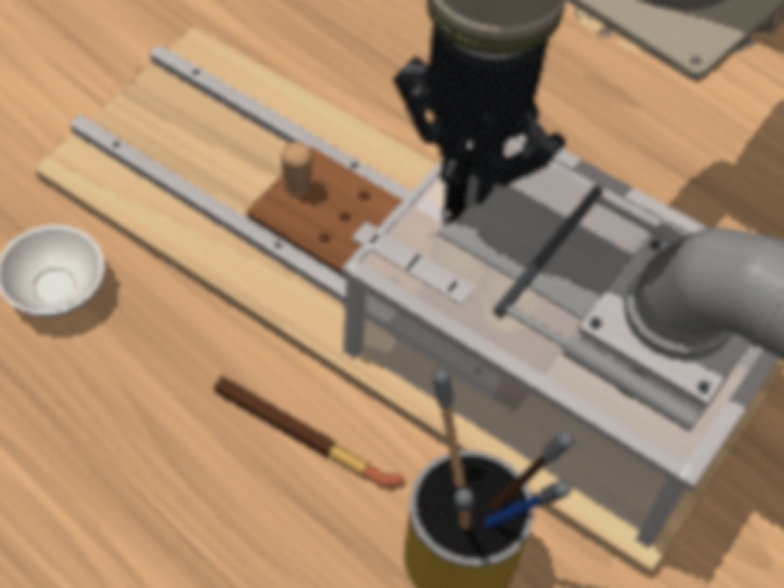

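View pics/t_crop8.png

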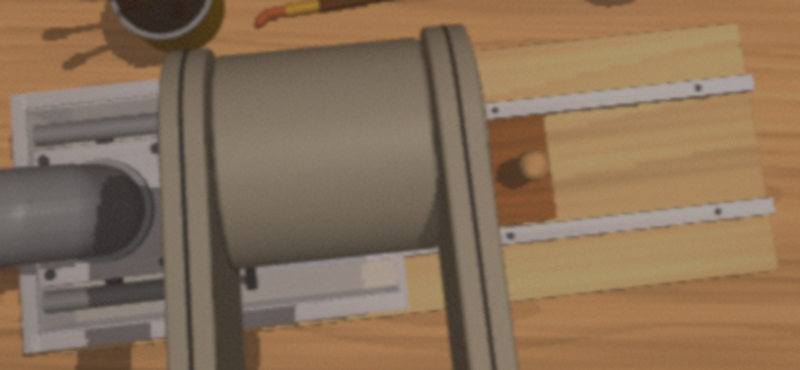

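The tab is level with the middle scale mark at crop (413,260), as far as I can judge by eye. I check the travel from the crossbar ends, (540,337) before and (500,312) now, and recheck the board.

```bash
python3 - <<'E'
from h import *
yaw=np.radians(7.3);o=np.array([466.3,71.]);R=np.array([[np.cos(yaw),-np.sin(yaw)],[np.sin(yaw),np.cos(yaw)]])
st=lambda p:(R.T@(np.array(p)[:2]-o)).round(1)
s=dict(np.load('pics/scene8.png.npz'));t=dict(np.load('pics/top8.png.npz'))
sc=lambda u,v:(u/2.8+200-.3,v/2.8+130-.3)
tc=lambda u,v:(u/1.95+120-.25,v/1.95+220-.25)
for a,b in [((637,210),(600,188)),((540,337),(500,312))]: print(st(onz(s,*sc(*a),149)),st(onz(s,*sc(*b),149)))
print('knob',st(onz(t,*tc(536,165),90)))
w=dict(np.load('pics/wrist8.png.npz'));w7=dict(np.load('pics/wrist7.png.npz'))
print('crossbar wrist',st(onz(w7,511,152,149)),st(onz(w,511,152,149)))
E
```

```text
[-66.4 147.4] [-67.6 115.1]
[ 71.3 149.4] [ 70.8 116.2]
knob [   0.9 -120. ]
crossbar wrist [-69.1 144.3] [-69.  111.2]
```

{"method": "drive_tool", "body": {"moves": [[[0.1,-0.5,0],0],[[0.1,-1,0],0],[[0.2,-1.5,0],0],[[0.2,-1.5,0],0],[[0.2,-1.5,0],0],[[0.2,-1.5,0],0],[[0.2,-1.5,0],0],[[0.2,-1.5,0],0]]}}

```text
time: 14.03
tool_pos: [461.6, 107.4, 175.2]
tcp_rot: [179.9, 0.1, -172.7]
ft_force: [-1.1, 6.6, 5.4]
finger_gap: 11.5
```

```bash
python3 - <<'E'
from h import *
q=r.sense();print(q['time'],q['tool_pos'],q['ft_force'],q['qd'].round(2)); print(r.hand_in())
E
```

```text
14.0333 [461.62031809 107.40386737 175.17988496] [-1.13451219  6.58976121  5.44931533] [-0.02  0.02 -0.01 -0.03  0.02 -0.05]
the job is handed in; nothing more can be done
None
```

I slid the board home against the stop by its knob, then gripped the gate's pull tab, drew the gate to half open and handed the job in while still holding it. It took 14.0 s; the hand-in gives no verdict.

**Board:** pushing on the stop gave about 21 N with no further movement. In the last top view the knob is at station y = -120.0 mm and x = +0.9 mm; home is y = -120. The other views put it at y = -117 to -118. The scene view's own before/after difference gives 118.9 mm of travel, which also puts it at -120.

**Gate:** the first pull moved the gate 32 to 33 mm, measured both by the arm and by the crossbar in the images. A last 1.5 mm pull brought the arm's travel to about 34.6 mm (target 35 ± 8 mm). I took no picture after that last pull.

**Hold:** the fingers were shut on the 12 mm tab at 11.5 mm with a 40 N grip. The pull was 6.6 N, slightly below the 7.2 ± 0.4 N expected at half. The arm was at rest.

**Gilding and bystanders:** I saw no sign of anything touching the finials. The pot, dish and burnisher look unmoved in the last pictures, but I judged that by eye and did not measure it.

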